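# Roll the parts caddy into its taped bay and park it

## Robot

A 6-joint arm with a two-finger parallel gripper is mounted at the origin on a cart in front of the work surface, level with it; the furniture and walls round the work are solid. World frame = base frame: x ahead of the robot, y to its left, z up, the work surface at z = 0. Lengths are in m, angles in rad, forces in N, time in s.
With the tool pointing down it reaches from about 0.35 to 0.975 m from the base axis. Payload 4.9 kg.
Tool frame: the origin (TCP) lies on the mounting face of the last link; the fingertips stand 173 mm ahead of it and the grasp point (between the pads) lies 155 mm ahead of it; z points along the fingers, y is the line along which they close (so a half turn about z gives the same grasp; the last joint's range is limited). The gripper opens to 85 mm and grips with 20 to 120 N. Pads are 22 mm wide; open, the fingers measure 114 mm over their backs; the gripper's body (76 mm by 85 mm) begins 54 mm behind the grasp point. The pads swing forward as they close: fully open they stand 13 mm farther back than shut.
Start: joints at [-1.325, 0.053, 1.613, -0, 1.476, -0.119], TCP at [0.223, -0.584, 0.405] pointing down, gripper open.
Joint ranges: [-3.01, 3.01], [-1.01, 2.22], [0.06, 2.58], [-1.02, 4.17], [0.09, 2.62], [-3.14, 3.14]. Speed limits (rad/s): [2.57, 2.57, 3.14, 3.14, 3.14, 3.14].

## Interface

Orientations are given as a rotation vector (axis times angle).
In Python, from station import monitor, eyes, finish_job gives the robot as it stands. The module is installed in compiled form; this text tells all that it offers.
- The arm moves only by the tool step_arm, never from a script. Its argument "commands" is a list of rows, each a list of 3 entries, a list of its own where there are three numbers: the opening in per cent of the stroke, from 0 (shut) to 100 (fully open), then the shift along the tool's x, y, z in mm, then the turn about the tool's z in degrees. In form: [[hand, [x, y, z], yaw], ...]. A call has 1 to 12 rows; each row is the pose to reach, as a shift and turn from the pose commanded when the call began, along the tool's axes at that moment; what a row does not reach only later rows make up. A row lasts 1/8 s, in which the tool goes at most 62.5 mm and 10.7 degrees, less where a joint would pass 70% of its speed; a pose out of reach is approached as far as the arm can. A call with a gripper value outside its range is refused whole. The fingers move at their own pace and stop on an object; "squeeze" is the grip in N (left out, the last holds). Time passes only in rows, so rows that repeat a pose let the fingers close. It gives the time, the measured TCP pose, the force, the opening and the grip force at its end, in the units of the state.
- monitor.get_obs(): the state, without advancing time (a new reading comes with each control period).
- eyes.get_image(name): name is "scene" or "side" or "wrist"; returns the picture (420x560x3 uint8, red, green, blue); there is no depth.
- eyes.camera_info(name): a dict with "camera_matrix" (3x3 intrinsics, pixels), "k1" (the pictures are not rectified: a ray, as slopes to the right and down, at radius r is drawn at 1 + k1 r^2 times it, then the intrinsics apply), "extrinsics" (4x4, takes a point from camera to world coordinates). Camera axes: x right, y down, z forward; pixel columns grow to the right and rows downward; lengths in m; the calibration is good to about 2 mm. A picture is of the moment at which its call begins: read the wrist's pose just before it. camera_info takes no time and is no camera call; for the wrist camera it gives the pose at the moment of the call.
- finish_job(): hands the job in; it is judged then, once.
The state is a dict: "t": time; "q": joint angles; "dq": joint speeds; "effort": joint torques, N m; "tool_pos": TCP position; "tool_rot": TCP orientation; "contact_force": force on the tool from outside, world axes, zero at the start; "wrist_torque": the same for the moment, N m; "opening": finger opening in m; "grip_force": force on a finger pad.
Only numpy, scipy, OpenCV 4.12 (cv2) and the standard library are available. Lean on these libraries where they do the work, as an engineer would, in place of code of your own. Each camera call takes 0.05 s, during which the arm holds its last target. There are 200 camera calls.

## Task

Gently push the little wheeled parts caddy from behind, keeping it on its wheels, first until its two swivel castors trail straight and then steering it nose first into the taped bay, so that it comes to rest squarely inside the lines with the castors still trailing. Then press the parking plunger on its top down until its foot holds on the bench, and let go. The jar, ring and board stay standing on the caddy, and the gimbal, tape roll, screwdriver and parts box beside its way are not disturbed.

Things in the scene. Friction and masses are not known exactly. Their poses are not given: they have to be found in the camera images.
- caddy: rolling parts caddy: closed light-grey steel case 190 mm long (its x), 140 wide (its y), from 34 to 82 mm above the bench, with small drawers on its long sides and a 6 mm lip round its top; 0.75 to 1.2 kg. Origin on the bench under its middle; +x nose, +y left, z up. 2 to 4 N keeps it rolling; let go at 0.05 m/s it stops within 2 mm. Over 25 N between robot and caddy is too rough
- rear_axle (a point): middle of the line between the two fixed rear wheels (27 mm across) under the tail: caddy x = -68 mm, 13.5 mm above the bench; the wheels stand 52 mm to its left and right and roll only along the caddy's x, so the caddy turns about points of this axle's line, while the two swivel castors carry its nose
- caddy_nose (a point): middle of the caddy's nose face (caddy x = +95 mm), 58 mm above the bench
- caddy_tail (a point): middle of the flat upright push plate on the tail (caddy x = -98 mm), 58 mm above the bench: smooth black plastic (slippery, friction about 0.2), 132 mm wide, 40 mm tall, proud of the case by 3 mm, free air behind it
- castor_left (a joint): swivel angle of the left front castor (pivot at caddy x = +64, y = +42 mm): 0 = its wheel trails straight behind its pivot, positive = turned counter-clockwise seen from above; turns endlessly and is usually askew at the start
- castor_right (a joint): the same for the right front castor (pivot at caddy x = +64, y = -42 mm)
- castor_hub_left (a point): wheel hub of the left castor, 18 mm from the pivot (caddy x = +46 mm when it trails straight), 13.5 mm above the bench
- castor_hub_right (a point): wheel hub of the right castor, likewise
- parking_lock (a joint): travel of the parking plunger, m: 0 = up, grows as it is pressed. About 3 N moves it and it stays where left; after 12 mm its rubber foot under the caddy meets the bench, then a spring in the foot gives 2.5 N per mm for up to 4 mm more; on release it springs back to about 13 mm at most
- lock_cap (a point): centre of the top of the plunger's black mushroom cap (30 mm across), on the caddy's top at caddy x = -15 mm, y = 0; 110 mm above the bench when up, 98 mm when the foot meets the bench
- bay: the parking bay: white tape, 12 mm wide and flat, on the bench; inside 226 mm long (its x) and 180 mm wide. Origin at its middle on the bench; +x points to its closed end (a full line across, toward the gimbal), the tail end is open between two short ticks. Parked, the caddy's x and origin agree with the bay's
- insert_jar: open round jar of inserts, 44 mm across, 29 mm tall, standing loose on the front left of the caddy's top; origin at the centre of its underside
- bearing_ring: flat white ring, 60 mm across, 10 mm high, lying loose on the front right of the caddy's top; origin at the centre of its underside
- spare_pcb: small green circuit board, 30 x 42 x 9 mm, lying loose on the rear left of the caddy's top; origin at the centre of its underside
- gimbal: the gimbal yoke under assembly, 228 x 244 mm and 209 mm tall, fixed on the pale mat beyond the bay; origin under its middle
- tape_roll: roll of tape lying flat beside the bay on its far side, 78 mm across, 19 mm high; origin at the centre of its underside
- red_driver: small dark blue and red screwdriver lying beside the bay on its near side, 120 mm long (its y), 17 mm thick; origin under its middle
- parts_box: flat black parts box beyond the caddy's way, 100 x 130 mm, 37 mm high; origin at the centre of its underside
Things that resemble listed ones, but are neither listed nor needed, are in the scene too. What is shaped like the bearing_ring but pink is not meant.

How it is judged:
On the way, in this order (a step that is already met when the one before it is completed fails the run):
1. the caddy has rolled at least 4 cm and both castors trail within 0.45 rad of straight (x of each of castor_hub_left, castor_hub_right in the frame of caddy below 0.0478 m and distance of caddy from where it was at the start of the episode above 0.04 m), for 0.1 s.
2. the caddy stands inside the bay lines, nose to the closed end, at rest, castors trailing, plunger still up (x of caddy_nose in the frame of bay between 0.073 and 0.117 m and y of caddy_nose in the frame of bay between -0.02 and 0.02 m and y of caddy_tail in the frame of bay between -0.02 and 0.02 m and x of each of castor_hub_left, castor_hub_right in the frame of caddy below 0.0478 m and linear speed of caddy below 0.01 m/s and value of joint parking_lock below 0.004 m), for 0.2 s.
At the end, for the whole second after the job is handed in: Caddy at rest in the bay: nose within 22 mm of its place lengthwise, nose and tail within 20 mm of the centre line, nose to the closed end; castors trailing within 0.45 rad; plunger down 11.5 mm or more; jar, ring and board flat on its top (x of caddy_nose in the frame of bay between 0.073 and 0.117 m and y of caddy_nose in the frame of bay between -0.02 and 0.02 m and y of caddy_tail in the frame of bay between -0.02 and 0.02 m and x of each of castor_hub_left, castor_hub_right in the frame of caddy below 0.0478 m and linear speed of caddy below 0.01 m/s and z of each of insert_jar, bearing_ring, spare_pcb in the frame of caddy above 0.075 m and angle between each of insert_jar, bearing_ring, spare_pcb's own z axis and vertical below 0.25 rad and value of joint parking_lock above 0.0115 m and angle between caddy's own z axis and vertical below 0.08 rad); the robot touches nothing.
It fails at once if more than 25 N between the robot and the caddy (contact force between any of the fingers, the arm and caddy above 25 N).
It fails at once if part of the load falls off the caddy or tips over (z of any of insert_jar, bearing_ring, spare_pcb in the frame of caddy below 0.06 m or angle between any of insert_jar, bearing_ring, spare_pcb's own z axis and vertical above 0.7 rad).
It fails at once if the caddy is lifted or tipped (height (world z) of caddy above 0.02 m or angle between caddy's own z axis and vertical above 0.3 rad).
It fails at once if the gimbal is struck by the caddy or the robot (contact force between gimbal and caddy above 2 N or contact force between gimbal and the fingers above 2 N or contact force between gimbal and the arm above 2 N).
It fails at once if the tape roll, the screwdriver or the parts box is moved by more than 25 mm (distance of any of tape_roll, red_driver, parts_box from where it was at the start of the episode above 0.025 m).
It also fails if it takes over 58 s, if anything falls off the work surface, if the arm or the gripper's body presses on something with over 40 N, if the wrist force passes 120 N, or if a joint passes its speed limit or range.

## Working session

There is one attempt and no reset: what is moved stays moved. The work goes in short steps, Python scripts to look and compute and a tool call to move; the robot and the scene stay as the last step left them, time stands still between calls to the robot, and variables do not carry over. Pictures are saved under pics/ and viewed, at most 12 in all, crops included, and the job is handed in when it is done.

Besides the shell and the picture viewer there is one more tool, called after "Request:" as name(argument=value, ...), one argument or row to a line, values as JSON. step_arm: Moves the arm, as the interface text tells. Its arguments: {"type":"object","properties":{"commands":{"type":"array"},"squeeze":{"type":"number"}},"required":["commands"]}

```bash
mkdir -p pics
cat > h.py <<'E'
import numpy as np, cv2
from station import monitor, eyes, finish_job
def snap(n,f):
    im=eyes.get_image(n); cv2.imwrite(f'pics/{f}.png',im[:,:,::-1]); return im
def ray(n,px,info=None):
    i=info or eyes.camera_info(n); K=np.array(i['camera_matrix']);E=np.array(i['extrinsics'])
    d=np.array([(px[0]-K[0,2])/K[0,0],(px[1]-K[1,2])/K[1,1]]); u=d.copy()
    for _ in range(30): u=d/(1+i['k1']*(u@u))
    return E[:3,3],E[:3,:3]@np.array([*u,1])
def at(n,px,z,info=None):
    o,d=ray(n,px,info); return o+d*(z-o[2])/d[2]
def proj(n,p,info=None):
    i=info or eyes.camera_info(n); K=np.array(i['camera_matrix']);E=np.array(i['extrinsics'])
    c=E[:3,:3].T@(np.array(p)-E[:3,3]); u=c[:2]/c[2]; u=u*(1+i['k1']*(u@u)); return K[:2,:2]@u+K[:2,2]
E
python3 - <<'E'
from h import *
print(monitor.get_obs())
a=snap('scene','scene0');b=snap('side','side0');w=snap('wrist','wrist0')
for n in('scene','side','wrist'): print(n,eyes.camera_info(n))
E
```

```text
{'t': 0.0, 'q': array([-1.32502057e+00,  5.33724505e-02,  1.61427159e+00, -9.12373128e-06,
        1.47598397e+00, -1.18989880e-01]), 'dq': array([-0.00111902, -0.00067929,  0.00114191,  0.00013803, -0.00095297,
        0.00053031]), 'effort': array([-5.94328640e-05, -3.93685198e+01, -3.70169771e+01, -6.53143707e-05,
        7.18084804e-03,  1.15107147e-05]), 'tool_pos': array([ 0.22289846, -0.5836248 ,  0.40346637]), 'tool_rot': array([-3.08748988e+00, -5.69434319e-01,  2.16637495e-04]), 'contact_force': array([ 0.44167534, -0.02490831,  0.03271258]), 'wrist_torque': array([-0.01630743, -0.02653933,  0.0077034 ]), 'grip_force': 0.0, 'opening': 0.08530910137148369}
scene {'camera_matrix': array([[486.81946248,   0.        , 282.27605395],
       [  0.        , 486.81946248, 202.41860279],
       [  0.        ,   0.        ,   1.        ]]), 'k1': -0.09027714166036714, 'extrinsics': array([[ 0.50589116, -0.36629371,  0.78096291, -0.51391701],
       [-0.86241741, -0.23326727,  0.4492467 , -0.55257997],
       [ 0.01761685, -0.90078593, -0.43390592,  0.68758742],
       [ 0.        ,  
[... 270 characters left out ...]
51542315, -0.71017444,  0.47957402, -0.01867099],
       [-0.85681448, -0.43650664,  0.27446475, -0.25849865],
       [ 0.01441939, -0.55237146, -0.83347337,  1.00376155],
       [ 0.        ,  0.        ,  0.        ,  1.        ]])}
wrist {'camera_matrix': array([[306.28348793,   0.        , 282.55739517],
       [  0.        , 306.28348793, 209.30833262],
       [  0.        ,   0.        ,   1.        ]]), 'k1': -0.0567050969104943, 'extrinsics': array([[ 0.35709677, -0.88420283, -0.30111003,  0.30125546],
       [-0.93406346, -0.33896808, -0.11236593, -0.55447516],
       [-0.00271242,  0.32138138, -0.94694596,  0.37260729],
       [ 0.        ,  0.        ,  0.        ,  1.        ]])}
```

View pics/scene0.png

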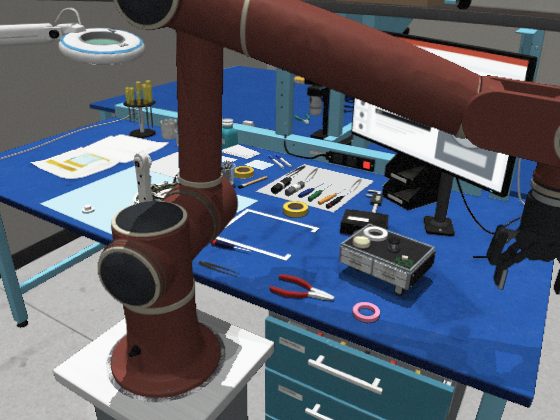

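View pics/side0.png

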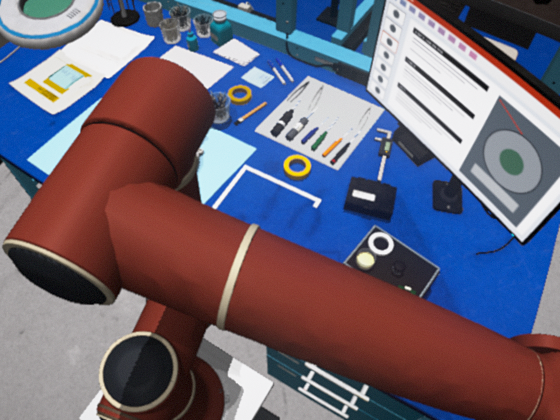

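The scene shows the caddy at about px (388,258), nose to the left (ring 375,232; jar 361,241). The bay's closed end is around (225,215)–(290,257), with its open end to the right. I'll take an enlarged crop.

Run:
```python
import cv2
a=cv2.imread('pics/scene0.png')[180:310,195:445]
cv2.imwrite('pics/c0.png',cv2.resize(a,None,fx=3.2,fy=3.2,interpolation=cv2.INTER_CUBIC))
```

```text
(no output)
```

View pics/c0.png

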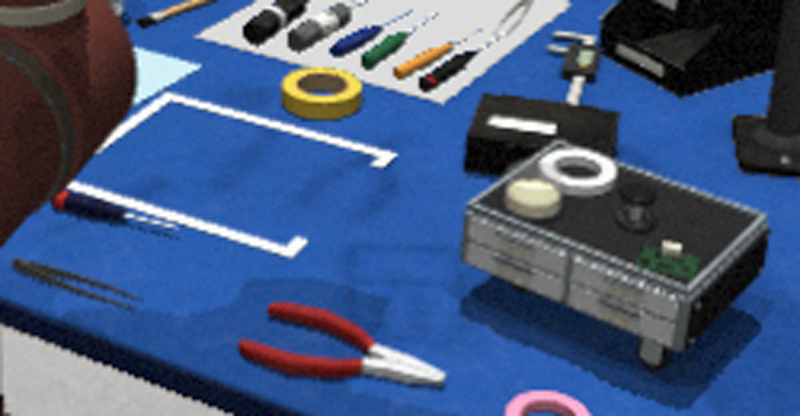

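View pics/wrist0.png

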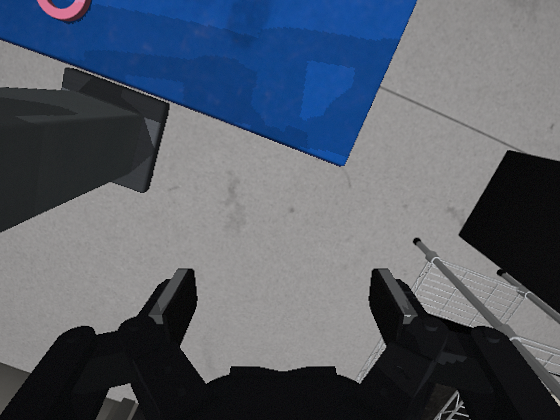

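Run:
```python
from h import *
f=lambda c:(195+c[0]/3.2,180+c[1]/3.2)
i=eyes.camera_info('scene')
P={k:at('scene',f(c),z,i)[:2] for k,c,z in [('FL',(467,211),.082),('FR',(560,144),.082),('RR',(768,215),.082),('RL',(690,292),.082),
('bayFarClosed_out',(172,94),0),('bayFarOpen_out',(397,153),0),('bayFarTick_in',(378,167),0),('bayNearOpen_out',(293,257),0),('bayNearTick_in',(300,237),0),('bayNearline',(75,185),0),('cap',(637,190),.11),
('box1',(470,165),0),('box2',(605,180),0),('boxtop_ul',(480,97),.037),('boxtop_ur',(617,113),.037),('pink',(548,405),0.01),('plier',(443,378),0.01),('tape',(320,90),.019),('drv',(100,207),.008)]}
for k,v in P.items(): print(k,v.round(3))
c=sum(P[k] for k in('FL','FR','RR','RL'))/4; d=(P['FL']+P['FR']-P['RL']-P['RR'])/2
print(c,np.linalg.norm(d),np.degrees(np.arctan2(d[1],d[0])),np.linalg.norm(P['FL']-P['FR']))
```

```text
FL [ 0.442 -0.169]
FR [ 0.582 -0.191]
RR [ 0.559 -0.37 ]
RL [ 0.424 -0.35 ]
bayFarClosed_out [0.623 0.223]
bayFarOpen_out [ 0.633 -0.019]
bayFarTick_in [ 0.6   -0.017]
bayNearOpen_out [ 0.429 -0.027]
bayNearTick_in [ 0.459 -0.016]
bayNearline [0.428 0.195]
cap [ 0.494 -0.283]
box1 [ 0.648 -0.086]
box2 [ 0.688 -0.201]
boxtop_ul [ 0.711 -0.065]
boxtop_ur [ 0.749 -0.187]
pink [ 0.343 -0.282]
plier [ 0.333 -0.206]
tape [0.676 0.086]
drv [0.399 0.146]
[ 0.50178124 -0.26997132] 0.18107973393180882 83.38483972854232 0.14129390100765424
```

Request:
step_arm(
  commands=[
    [100,[44,-41,-10],-6],
    [100,[88,-82,-20],-12],
    [100,[132,-123,-30],-18],
    [100,[176,-164,-40],-24],
    [100,[220,-205,-50],-30],
    [100,[264,-246,-60],-36],
    [100,[308,-287,-70],-42],
    [100,[352,-328,-80],-48],
    [100,[396,-369,-90],-54],
    [100,[440,-410,-100],-60],
    [100,[476,-443,-100],-63],
    [100,[476,-443,-100],-63],
  ],
)

```text
t: 1.65
tool_pos: [0.5103, 0.0025, 0.5042]
tool_rot: [-2.33, -2.105, 0.001]
contact_force: [-0.6, 0.1, -0.4]
opening: 0.0851
grip_force: 0.0
```

Run:
```python
from h import *
import pickle
i=eyes.camera_info('wrist');snap('wrist','w1');pickle.dump(i,open('w1.pkl','wb'));snap('scene','s1')
o=monitor.get_obs();print(o['t'],o['q'],o['tool_pos'],o['tool_rot'],i['extrinsics'][:3,3])
```

```text
1.75 [-1.45811269e-01 -2.65356144e-01  1.74400406e+00 -4.33453560e-04
  1.66399399e+00 -4.02685519e-02] [5.09606580e-01 1.12040892e-04 5.04203546e-01] [-2.33516935e+00 -2.10077194e+00  1.57368883e-03] [0.51958183 0.08443854 0.47309177]
```

View pics/w1.png

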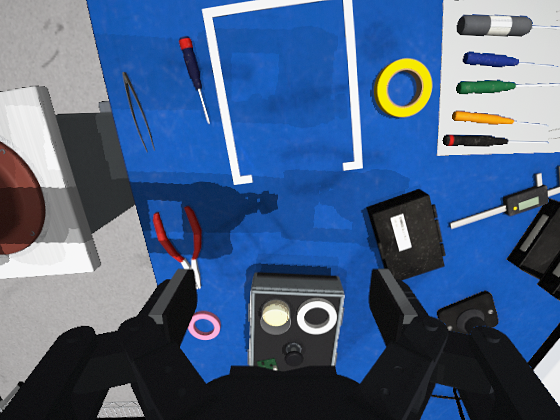

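The wrist view shows the bay with near-line outer corners at (204,10) and (237,185) and far-line at (362,167). The caddy's nose edge is near y≈280, x 250–343, and its cap is at (294,356). I'll enlarge the caddy for accuracy.

Run:
```python
import cv2,numpy as np
a=cv2.imread('pics/w1.png')
c=cv2.resize(a[255:375,235:360],None,fx=4,fy=4,interpolation=cv2.INTER_CUBIC)
b=cv2.resize(a[0:200,195:370],None,fx=1.7,fy=2.4)
cv2.imwrite('pics/c1.png',np.hstack([c,b]))
print(c.shape,b.shape)
from h import *;import pickle
i=pickle.load(open('w1.pkl','rb'))
# white mask bay, line fits in world
m=cv2.inRange(a,(190,190,190),(255,255,255))
pts={}
for nm,rows,x0,x1 in(('near',range(25,165,5),195,245),('far',range(10,150,5),340,370)):
  L=[]
  for r in rows:
    xs=np.where(m[r,x0:x1])[0]
    if len(xs)>3: L.append(at('x',(x0+xs.mean(),r),0,i)[:2])
  L=np.array(L);p=np.polyfit(L[:,1],L[:,0],1);print(nm,p,np.polyval(p,0.1),'ang',90-np.degrees(np.arctan(p[0])))
for c in((204,10),(237,185),(362,167),(357,163),(241,177)): print(c,at('x',c,0,i)[:2].round(4))
L=[]
for x in range(225,335,5):
  ys=np.where(m[0:25,x])[0]
  if len(ys)>2: L.append(at('x',(x,ys.min()),0,i)[:2]);L[-1]=np.append(L[-1],at('x',(x,ys.max()+1),0,i)[1])
print(np.array(L)[::5].round(4))
```

```text
(480, 500, 3) (480, 298, 3)
near [-0.02610137  0.43268119] 0.4300710488110161 ang 91.4951590532849
far [-0.03104461  0.62689526] 0.6237908026570809 ang 91.77815380992841
(204, 10) [0.4247 0.223 ]
(237, 185) [ 0.4347 -0.0267]
(362, 167) [ 0.6334 -0.0175]
(357, 163) [ 0.6258 -0.0104]
(241, 177) [ 0.4429 -0.0145]
[[0.4543 0.2257 0.2134]
 [0.4888 0.2268 0.2145]
 [0.5227 0.2244 0.2158]
 [0.5564 0.221  0.2161]]
```

View pics/c1.png

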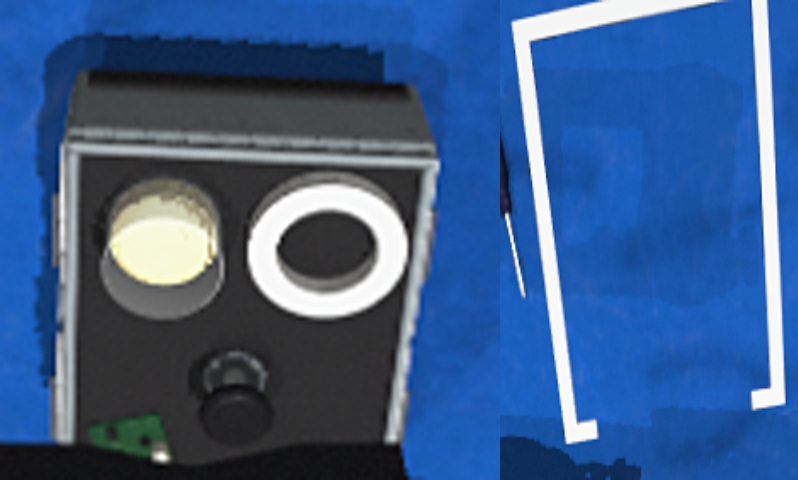

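Run:
```python
from h import *;import pickle
i=pickle.load(open('w1.pkl','rb'))
f=lambda c:(235+c[0]/4,255+c[1]/4)
P={k:at('x',f(c),z,i)[:2] for k,c,z in (('FL',(62,143),.082),('FR',(438,160),.082),('L2',(58,440),.082),('R2',(388,440),.082),('cap',(235,415),.11))}
print(P)
h=lambda d:np.degrees(np.arctan2(d[1],d[0]))
print(h(P['FL']-P['L2']),h(P['FR']-P['R2']),h(P['FR']-P['FL'])+90)
```

```text
{'FL': array([ 0.44527218, -0.16956826]), 'FR': array([ 0.58440246, -0.1912496 ]), 'L2': array([ 0.42360059, -0.31284931]), 'R2': array([ 0.559848  , -0.32671355]), 'cap': array([ 0.4994083 , -0.27845999])}
81.39907395105243 79.72600249266225 81.14256302597751
```

Request:
step_arm(
  commands=[
    [100,[-60,2,0],1],
    [100,[-120,4,0],2],
    [100,[-180,6,0],3],
    [100,[-240,8,0],3],
    [100,[-300,10,0],3],
    [100,[-360,11,0],3],
    [100,[-420,12,20],3],
    [100,[-432,12,80],3],
    [100,[-432,12,140],3],
    [100,[-432,12,200],3],
    [100,[-432,12,255],3],
    [100,[-432,12,291],3],
  ],
)

```text
t: 3.25
tool_pos: [0.4732, -0.4313, 0.2101]
tool_rot: [-2.39, -2.032, 0.001]
contact_force: [0.9, -0.6, -0.3]
opening: 0.0855
grip_force: 0.0
```

Run:
```python
from h import *
import pickle
i=eyes.camera_info('wrist');snap('wrist','w2');pickle.dump(i,open('w2.pkl','wb'));snap('scene','s2')
o=monitor.get_obs();print(o['t'],o['q'],o['tool_pos'],o['tool_rot'],2*np.degrees(np.arctan2(-o['tool_rot'][1],-o['tool_rot'][0])),o['contact_force'])
a=cv2.imread('pics/w2.png');b=cv2.imread('pics/s2.png')[180:320,270:470]
cv2.imwrite('pics/c2.png',np.hstack([cv2.resize(a,(420,315)),cv2.resize(b,(380,315))]))
```

```text
3.35 [-8.54918706e-01  2.77304810e-01  1.70985413e+00 -3.31907802e-04
  1.16541098e+00 -6.93426036e-01] [ 0.47247389 -0.43018571  0.20782675] [-2.38488770e+00 -2.02807510e+00  6.69164327e-04] 80.7547472457353 [-0.1508753  -0.09562182 -0.15270985]
```

View pics/c2.png

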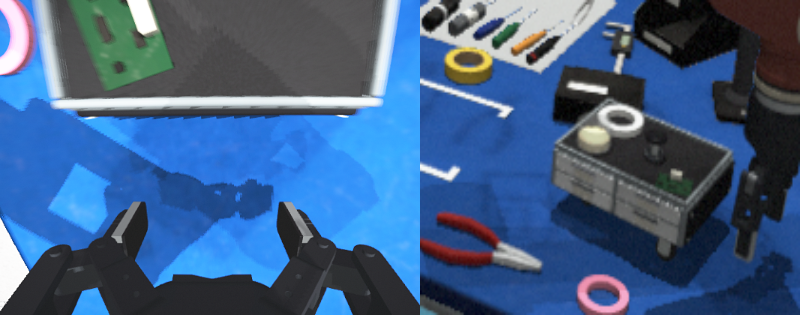

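The view shows the tail edge across px (69,137)–(509,137), parallel to the fingers and centred on them, with a gap left to the plate.

Run:
```python
from h import *
import pickle
i=pickle.load(open('w2.pkl','rb'))
a,b=[at('x',p,.082,i)[:2] for p in((70,138),(509,138))]
o=monitor.get_obs();t=np.radians(80.75);u=np.array([np.cos(t),np.sin(t)])
m=(a+b)/2
print(a,b,np.linalg.norm(b-a),np.degrees(np.arctan2(*(b-a)[::-1]))+90,'mid in tool',(m-o['tool_pos'][:2])@u,(m-o['tool_pos'][:2])@[u[1],-u[0]])
```

```text
[ 0.41825974 -0.34728377] [ 0.55719625 -0.36973564] 0.14073890309541365 80.82047041756293 mid in tool 0.07319593734915067 0.0035343637624427817
```

Request:
step_arm(
  commands=[
    [100,[15,2,-3],0],
    [100,[28,3,-3],0],
    [100,[38,3,-3],0],
    [100,[44,3,-3],0],
    [100,[48,3,-3],0],
    [100,[52,3,-3],0],
    [100,[55,3,-3],0],
    [100,[58,3,-3],0],
    [100,[61,3,-3],0],
    [100,[64,3,-3],0],
  ],
)

```text
t: 4.6
tool_pos: [0.4886, -0.3684, 0.2167]
tool_rot: [2.391, 2.038, -0.001]
contact_force: [-0.9, -2.7, 0.5]
opening: 0.0854
grip_force: 1.3
```

Request:
step_arm(
  commands=[
    [100,[4,0,0],0],
    [100,[9,0,0],0],
    [100,[16,0,0],0],
    [100,[25,0,0],0],
    [100,[35,0,0],0],
    [100,[45,0,0],0],
    [100,[55,0,0],0],
    [100,[65,0,0],0],
    [100,[75,0,0],0],
    [100,[84,0,0],0],
    [100,[90,0,0],0],
    [100,[93,0,0],0],
  ],
)

```text
t: 6.1
tool_pos: [0.5035, -0.2761, 0.2167]
tool_rot: [2.39, 2.039, 0.0]
contact_force: [-0.8, -1.7, -1.0]
opening: 0.0855
grip_force: 1.4
```

Run:
```python
from h import *
import pickle
i=eyes.camera_info('wrist');snap('wrist','w3');pickle.dump(i,open('w3.pkl','wb'));snap('scene','s3')
o=monitor.get_obs();print(o['t'],o['tool_pos'],2*np.degrees(np.arctan2(o['tool_rot'][1],o['tool_rot'][0])),o['contact_force'],o['wrist_torque'])
a=cv2.imread('pics/w3.png');b=cv2.imread('pics/s3.png')[180:320,230:430]
cv2.imwrite('pics/c3.png',np.hstack([cv2.resize(a,(420,315)),cv2.resize(b,(380,315))]))
```

```text
6.2 [ 0.50349114 -0.27602109  0.21667961] -279.09390340136184 [ 1.42852857 -1.20465991 -0.71872488] [-0.02803539 -0.04896975  0.03091908]
```

View pics/c3.png

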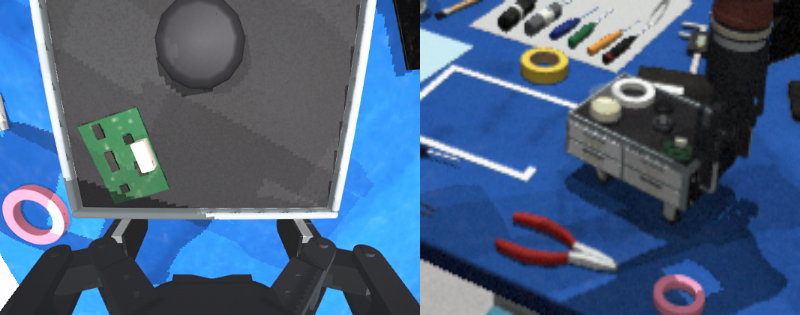

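The caddy follows squarely: tail edge at px (96,283)–(451,285), fingers on the plate, load in place. I'll compute its pose and the remaining path.

Run:
```python
from h import *
import pickle
i=pickle.load(open('w3.pkl','rb'))
a,b,c,d,cap=[at('x',p,z,i)[:2] for p,z in(((98,286),.082),((450,288),.082),((42,0),.082),((494,0),.082),((267,57),.11))]
h=lambda d:np.degrees(np.arctan2(d[1],d[0]))
o=monitor.get_obs();t=np.radians(80.9);u=np.array([np.cos(t),np.sin(t)])
m=(a+b)/2
print(a,b,np.linalg.norm(b-a),h(b-a)+90,h(c-a),h(d-b),'mid in tool',(m-o['tool_pos'][:2])@u,(m-o['tool_pos'][:2])@[u[1],-u[0]], 'cap', (cap-m)@u,(cap-m)@[u[1],-u[0]])
```

```text
[ 0.43369974 -0.24978136] [ 0.57299473 -0.27274151] 0.14117458225955642 80.64003569807069 80.9289243952374 82.40873686534532 mid in tool 0.014551125747409036 -0.0024764459938773345 cap 0.07869944506595049 -3.3990348718689766e-05
```

Request:
step_arm(
  commands=[
    [100,[4,0,0],0],
    [100,[10,0,0],0],
    [100,[19,0,0],0],
    [100,[29,0,0],0],
    [100,[39,0,0],0],
    [100,[49,0,0],0],
    [100,[59,0.2,0],-0.4],
    [100,[69,0.5,0],-0.9],
    [100,[79,0.6,0],-1.4],
    [100,[89,0.7,0],-1.9],
    [100,[96,0.7,0],-2.2],
    [100,[100,0.7,0],-2.4],
  ],
)

```text
t: 7.7
tool_pos: [0.52, -0.1773, 0.2167]
tool_rot: [2.347, 2.089, 0.0]
contact_force: [-1.1, -2.8, 0.1]
opening: 0.0853
grip_force: 1.5
```

Run:
```python
from h import *
o=monitor.get_obs();print(o['t'],o['tool_pos'],2*np.degrees(np.arctan2(o['tool_rot'][1],o['tool_rot'][0]))%360,o['contact_force'])
print(o['q'])
s=0;R=1.149
for l in (.003,.009,.018,.029,.04,.055,.07,.085,.1,.12,.14,.16,.168):
  t=l/R;print(l,round(1e3*(R*np.sin(t)+.0416*(1-np.cos(t))),1),round(1e3*(-R*(1-np.cos(t))+.0416*np.sin(t)),1),round(-np.degrees(t),2))
```

```text
7.7 [ 0.52002997 -0.17733466  0.21672697] 83.33579979672459 [-1.14079414 -2.84411136  0.05939283]
[-4.64114076e-01  6.91453961e-02  1.93032317e+00  5.68767189e-05
  1.14208215e+00 -3.47825483e-01]
0.003 3.0 0.1 -0.15
0.009 9.0 0.3 -0.45
0.018 18.0 0.5 -0.9
0.029 29.0 0.7 -1.45
0.04 40.0 0.8 -1.99
0.055 55.0 0.7 -2.74
0.07 70.0 0.4 -3.49
0.085 85.0 -0.1 -4.24
0.1 100.0 -0.7 -4.99
0.12 120.0 -1.9 -5.98
0.14 140.0 -3.5 -6.98
0.16 159.9 -5.3 -7.98
0.168 167.8 -6.2 -8.38
```

Request:
step_arm(
  commands=[
    [100,[4,0.1,0],-0.2],
    [100,[10,0.3,0],-0.5],
    [100,[19,0.5,0],-0.95],
    [100,[29,0.7,0],-1.45],
    [100,[40,0.8,0],-2.0],
    [100,[51,0.7,0],-2.55],
    [100,[62,0.6,0],-3.1],
    [100,[73,0.3,0],-3.65],
    [100,[84,0,0],-4.2],
    [100,[93,-0.4,0],-4.65],
    [100,[98,-0.6,0],-4.9],
    [100,[100,-0.7,0],-5.0],
  ],
)

```text
t: 9.2
tool_pos: [0.5309, -0.0781, 0.2167]
tool_rot: [-2.253, -2.189, 0.0]
contact_force: [0.4, -3.2, -0.1]
opening: 0.0852
grip_force: 1.4
```

Run:
```python
from h import *
import pickle
i=eyes.camera_info('wrist');snap('wrist','w4');pickle.dump(i,open('w4.pkl','wb'));snap('scene','s4')
o=monitor.get_obs();print(o['t'],o['tool_pos'],2*np.degrees(np.arctan2(o['tool_rot'][1],o['tool_rot'][0]))%360,o['contact_force'])
a=cv2.imread('pics/w4.png');b=cv2.imread('pics/s4.png')[170:310,180:380]
cv2.imwrite('pics/c4.png',np.hstack([cv2.resize(a,(420,315)),cv2.resize(b,(380,315))]))
```

```text
9.3 [ 0.53082639 -0.07814736  0.21658326] 88.31078463143211 [-0.28941779 -1.0616979   0.40152894]
```

View pics/c4.png

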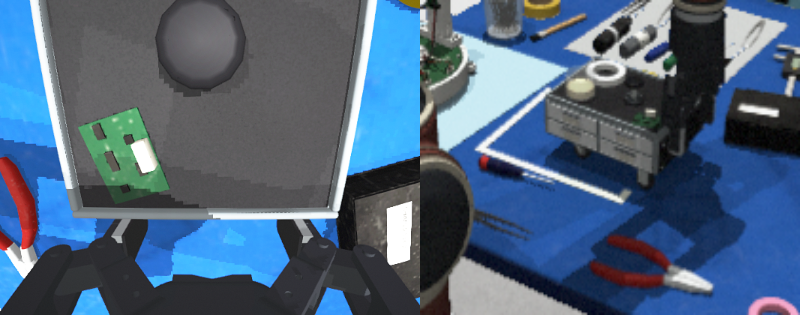

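The caddy is entering the bay square and still in contact, with the tail edge unchanged in the picture and the load in place. I'll push the last 68 mm with a gentle stop.

Request:
step_arm(
  commands=[
    [100,[4,0.1,0],-0.2],
    [100,[10,0.3,0],-0.5],
    [100,[18,0.4,0],-0.95],
    [100,[27,0.6,0],-1.4],
    [100,[36,0.7,0],-1.8],
    [100,[45,0.7,0],-2.3],
    [100,[53,0.6,0],-2.7],
    [100,[59,0.5,0],-3.0],
    [100,[63,0.5,0],-3.2],
    [100,[66,0.4,0],-3.3],
    [100,[68,0.4,0],-3.4],
    [100,[68,0.4,0],-3.4],
  ],
)

```text
t: 10.8
tool_pos: [0.5333, -0.0103, 0.2166]
tool_rot: [-2.188, -2.254, -0.0]
contact_force: [0.2, -1.3, 0.4]
opening: 0.0857
grip_force: 0.6
```

Request:
step_arm(
  commands=[
    [100,[-3,0,0],0],
    [100,[-10,0,0],0],
    [100,[-25,0,0],0],
    [100,[-45,0,0],0],
    [100,[-60,0,-20],0],
    [100,[-60,0,-75],0],
    [100,[-60,0,-135],0],
    [100,[-60,0,-190],0],
    [100,[-60,0,-250],0],
    [100,[-60,0,-290],0],
    [100,[-60,0,-290],0],
  ],
)

```text
t: 12.18
tool_pos: [0.5352, -0.0717, 0.512]
tool_rot: [2.184, 2.247, 0.007]
contact_force: [-0.2, -1.0, 1.0]
opening: 0.0855
grip_force: 0.0
```

Run:
```python
from h import *
import pickle
i=eyes.camera_info('wrist');snap('wrist','w5');pickle.dump(i,open('w5.pkl','wb'));snap('scene','s5')
o=monitor.get_obs();print(o['t'],o['tool_pos'],2*np.degrees(np.arctan2(o['tool_rot'][1],o['tool_rot'][0]))%360,o['contact_force'])
a=cv2.imread('pics/w5.png')
cv2.imwrite('pics/c5.png',cv2.resize(a,(800,600)))
```

```text
12.275 [ 0.53499706 -0.07137496  0.50641148] 91.6432141171095 [ 0.84839088 -0.22279878 -0.52634978]
```

View pics/c5.png

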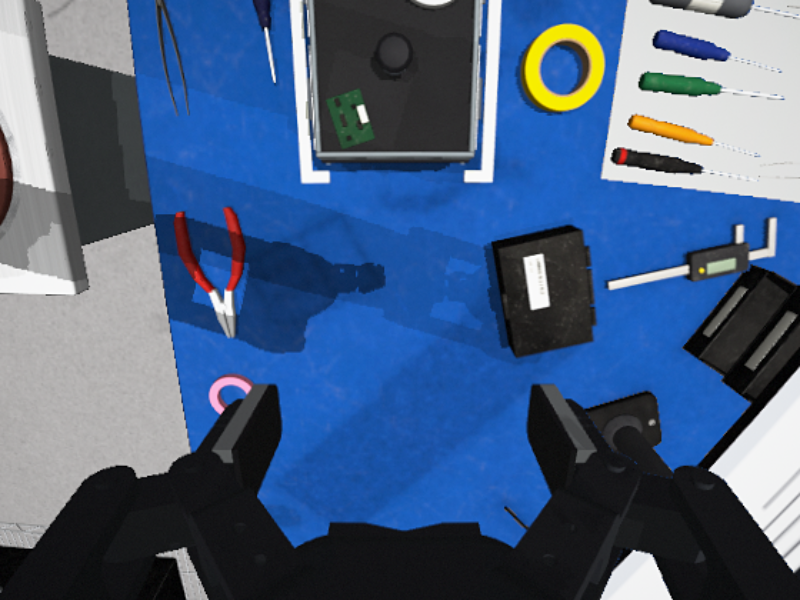

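The caddy sits parallel between the lines, tail edge at (315..474,158), ticks at y≈183, cap at (394,53). I'll check it numerically and locate the cap.

Run:
```python
from h import *
import pickle
i=pickle.load(open('w5.pkl','rb'));s=1/1.42857
P={k:at('x',(x*s,y*s),z,i)[:2] for k,x,y,z in(('TL',315,159,.082),('TR',475,159,.082),('tickL_out',302,183,0),('tickR_out',493,182,0),('tickLin',328,170,0),('cap',393,50,.11),('L1',310,0,.082),('R1',480,0,.082),('bl',289,0,0),('br',502,0,0))}
for k,v in P.items():print(k,v.round(4))
h=lambda d:np.degrees(np.arctan2(d[1],d[0]))
print(h(P['L1']-P['TL']),h(P['R1']-P['TR']),h(P['bl']-P['tickL_out']),h(P['br']-P['tickR_out']))
```

```text
TL [0.4601 0.0017]
TR [0.5999 0.0057]
tickL_out [ 0.4302 -0.0251]
tickR_out [ 0.6346 -0.0184]
tickLin [ 0.4584 -0.011 ]
cap [0.5268 0.0843]
L1 [0.459  0.1252]
R1 [0.595  0.1292]
bl [0.4233 0.1485]
br [0.6289 0.1546]
90.48699161906167 92.2439756883733 92.2859336128723 91.87004438592069
```

Request:
step_arm(
  commands=[
    [0,[40,-1,0],0],
    [0,[80,-2,0],0],
    [0,[120,-3,0],0],
    [0,[150,-3,0],0],
    [0,[156,-3,30],0],
    [0,[156,-3,80],0],
    [0,[156,-3,130],0],
    [0,[156,-3,175],0],
    [0,[156,-3,200],0],
    [0,[156,-3,208],0],
    [0,[156,-3,208],0],
    [0,[156,-3,208],0],
  ],
)

```text
t: 13.78
tool_pos: [0.528, 0.0853, 0.3001]
tool_rot: [2.187, 2.253, 0.002]
contact_force: [0.2, 0.2, -0.1]
opening: -0.0001
grip_force: 0.0
```

Run:
```python
from h import *
snap('wrist','w6');b=snap('scene','s6')
o=monitor.get_obs();print(o['t'],o['tool_pos'],o['contact_force'],o['opening'])
a=cv2.imread('pics/w6.png');b=cv2.imread('pics/s6.png')[170:310,180:380]
cv2.imwrite('pics/c6.png',np.hstack([cv2.resize(a,(420,315)),cv2.resize(b,(380,315))]))
```

```text
13.875 [0.52799662 0.08534882 0.3002791 ] [0.25513424 0.16558685 0.5186577 ] -7.41266292596e-05
```

View pics/c6.png

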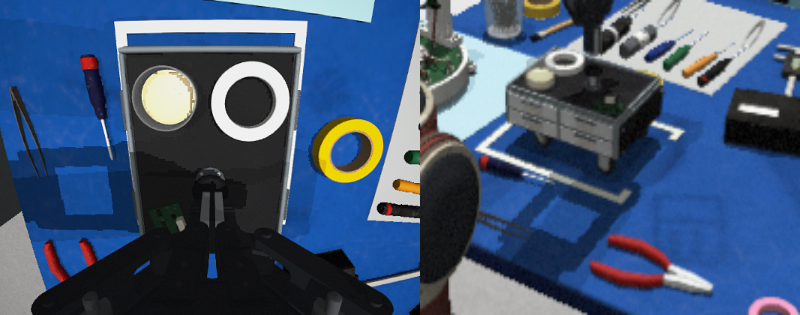

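The fingers are right over the cap, about 17 mm above it. The caddy is square in the bay with its load upright. Pressing down now.

Request:
step_arm(
  commands=[
    [0,[0,0,7],0],
    [0,[0,0,13],0],
    [0,[0,0,16],0],
    [0,[0,0,18],0],
    [0,[0,0,20],0],
    [0,[0,0,22],0],
    [0,[0,0,24],0],
    [0,[0,0,26],0],
    [0,[0,0,27],0],
    [0,[0,0,27],0],
  ],
)

```text
t: 15.12
tool_pos: [0.5274, 0.0854, 0.2715]
tool_rot: [-2.188, -2.254, -0.0]
contact_force: [-0.6, 0.2, 1.0]
opening: 0.0002
grip_force: 0.6
```

Request:
step_arm(
  commands=[
    [0,[0,0,1],0],
    [0,[0,0,2],0],
    [0,[0,0,2],0],
  ],
)

```text
t: 15.5
tool_pos: [0.5276, 0.0854, 0.2701]
tool_rot: [2.188, 2.254, 0.0]
contact_force: [-2.2, -0.6, 5.2]
opening: -0.0
grip_force: 2.3
```

Request:
step_arm(
  commands=[
    [0,[0,0,1],0],
    [0,[0,0,1],0],
    [0,[0,0,1],0],
  ],
)

```text
t: 15.88
tool_pos: [0.5276, 0.0854, 0.2693]
tool_rot: [2.188, 2.254, 0.001]
contact_force: [-2.8, -0.3, 6.4]
opening: 0.0001
grip_force: 3.0
```

Request:
step_arm(
  commands=[
    [0,[0,0,1],0],
    [0,[0,0,2],0],
    [0,[0,0,2],0],
    [0,[0,0,2],0],
  ],
)

```text
t: 16.38
tool_pos: [0.5277, 0.0854, 0.268]
tool_rot: [2.188, 2.254, 0.0]
contact_force: [-5.0, -0.5, 9.1]
opening: 0.0002
grip_force: 4.5
```

Request:
step_arm(
  commands=[
    [0,[0,0,-2],0],
    [0,[0,0,-5],0],
    [0,[0,0,-15],0],
    [0,[0,0,-50],0],
    [0,[0,0,-100],0],
    [0,[-60,0,-150],0],
    [0,[-120,0,-200],0],
    [0,[-180,0,-240],0],
    [0,[-180,0,-240],0],
  ],
)

```text
t: 17.5
tool_pos: [0.5325, -0.0965, 0.5096]
tool_rot: [2.188, 2.25, 0.002]
contact_force: [0.1, 0.4, -1.1]
opening: 0.0
grip_force: 0.0
```

Run:
```python
from h import *
import pickle
i=eyes.camera_info('wrist');snap('wrist','w7');pickle.dump(i,open('w7.pkl','wb'));snap('scene','s7')
o=monitor.get_obs();print(o['t'],o['tool_pos'],o['contact_force'])
a=cv2.imread('pics/w7.png')[0:150,180:380];b=cv2.imread('pics/s7.png')[170:290,180:340]
cv2.imwrite('pics/c7.png',np.hstack([cv2.resize(a,(400,300)),cv2.resize(b,(400,300))]))
```

```text
17.6 [ 0.5328137  -0.09720555  0.51090375] [-0.08112434 -0.24039235 -0.21313554]
```

View pics/c7.png

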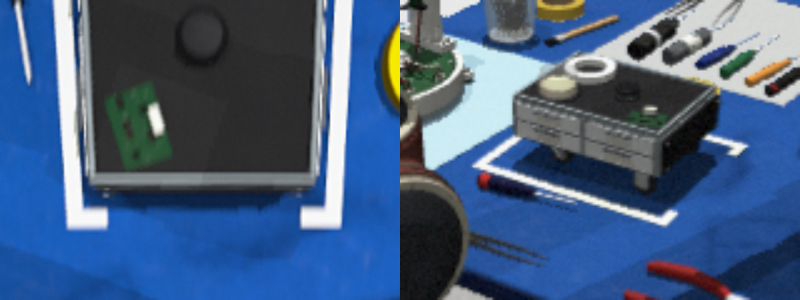

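The caddy is square inside the lines with its load standing, the cap is clearly down, and the arm is clear. Handing in.

```bash
python3 -c "
from h import *
print(finish_job())"
```

```text
the job is handed in; nothing more can be done
None
```

I pushed the caddy into the taped bay, where it rests square inside the lines with its load standing. The plunger is pressed down to about 15 mm and released, the arm is clear, and the job is handed in. The result wasn't reported back, and I judged the castors only by eye from the scene picture.

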